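# Nest a blank against fence and stop pin

### The job

Take the stop pin with the tall cylindrical head out of the wooden pin rack and put it fully home, upright, in the hole of the steel locating fixture, and let go of it. Then take the tall aluminium blank, set it flat on the fixture plate in the corner, with one long side against the fence and one end against the stop pin's head, and press it firmly against both at once; finish while still holding it pressed there with the gripper. Leave the other pins and the loose things on the bench where they are.

Things in the scene. Friction and masses are not known exactly. Their poses are not given: they have to be found in the camera images.
- fixture: Bright steel locating plate fixed to the bench, 170 mm along its x by 190 mm along its y, 30 mm thick. Origin at the centre of its underside on the bench; z up; x points to the side with the fence. It does not move.
- fence: Dark steel strip fixed on the fixture plate along its whole +x edge: 20 mm (x) by 190 mm (y), 12 mm high, so its top is 42 mm above the bench. Origin at the centre of its underside, on the plate's top; axes as the fixture's. The stop face is its -x side, 10 mm from the origin (65 mm from the fixture's origin along fixture x).
- fixture_hole (a point): Centre of the mouth of the round hole in the fixture plate, on the plate's top face (30 mm above the bench), 45 mm along x and 60 mm along y from the fixture's origin; axes as the fixture's. 17 mm diameter with a 3 mm chamfer, goes through the plate (30 mm). It is 20 mm from the fence's stop face.
- corner (a point): The corner formed by the two stops, on the plate's top face: x = 0 is the fence's stop face, y = 0 is the side of the seated stop pin's head that faces the plate's middle. Axes as the fixture's: the fence is on +x, the pin on +y. The nested blank occupies x from -40 to 0 mm and y from -70 to 0 mm of this point, and its centre is then at (-20, -35, +25) mm.
- pin_head (a point): Stop pin, bright steel, 180 g: centre of its cylindrical head, which is 24 mm in diameter and 44 mm tall, to be gripped. Below the head, on the same axis, is a shank 14 mm in diameter and 26 mm long with a tapered nose (8 mm diameter at the foot, full diameter 5 mm up); the flat shoulder under the head (22 mm below this point) rests on the rack at the start, and on the plate when home. Its z points up along its axis. It starts in any of the rack's three holes.
- rack: Dark wooden pin rack fixed to the bench, 170 mm along its x by 60 mm along its y, 34 mm high, with three 16 mm holes in a row along x, 50 mm apart, the middle one at its centre. Origin at the centre of its underside. It is on the left or on the right of the fixture, the blank on the other side.
- blank_center (a point): Aluminium blank, a plain upright block 40 mm (its x) by 70 mm (its y) by 50 mm tall with a dark bore mark on top, about 0.37 kg. This is its centre, 25 mm above its underside. It stands on the bench. The two 40 mm wide faces are its ends, the two 70 mm faces its long sides; both ways round are the same. Gripped across its 40 mm with the fingertips 20 mm above its underside, the fingers pass over the 12 mm fence.
- dowel_mid (a point): Spare plain dowel, 14 mm diameter, 60 mm long, no head, standing in the rack; this is its middle. Leave it.
- button_mid (a point): Spare pin with a flat button head 32 mm in diameter and only 10 mm tall, standing in the rack; this is the middle of its head. Leave it.
- flat_bar: Dark flat bar 50 x 140 x 12 mm lying on the bench; origin under its centre. Leave it.
- collar: Steel collar, 56 mm diameter, 22 mm high; origin under its centre. Leave it.
- oil_can: Grey metal can, 54 mm diameter, 110 mm tall, beyond the fixture; origin under its centre. Leave it.
- bush: Brass bush, 40 mm diameter, 35 mm high, beyond the fixture; origin under its centre. Leave it.
There are look-alikes about, which are no part of the job. Leave any blue look-alike of the part that bears pin_head alone. Of the things that look like the part that bears blank_center, take the one that is nearest to the robot's base at the start.

How it is judged:
On the way, in this order (a step that is already met when the one before it is completed fails the run):
1. the stop pin is fully home and upright in the fixture's hole and let go (horizontal distance between pin_head and fixture_hole below 0.004 m and z of pin_head in the frame of fixture_hole below 0.025 m and angle between pin_head's own z axis and vertical below 0.06 rad and contact force between the fingers and stop_pin below 0.1 N), for 0.2 s.
2. the blank lies flat in the corner formed by fence and stop pin (x of blank_center in the frame of corner between -0.0235 and -0.0165 m and y of blank_center in the frame of corner between -0.039 and -0.03 m and z of blank_center in the frame of corner between 0.022 and 0.0285 m and angle between the y axis of blank_center and the y axis of fixture, either way round below 0.06 rad and angle between blank_center's own z axis and vertical below 0.06 rad), for 0.1 s.
At the end, for the whole second after the job is handed in: Still holding: stop pin home (shoulder within 3 mm of the plate, upright to 3.4 deg); blank flat on the plate, parallel to the fence to 3.4 deg, within 3.5 mm of its nested place across and 5 mm along the fence; gripper on it, pressing it on fence and pin with over 2 N each (all of step 2 and horizontal distance between pin_head and fixture_hole below 0.004 m and z of pin_head in the frame of fixture_hole below 0.025 m and angle between pin_head's own z axis and vertical below 0.06 rad and contact force between blank and fence above 2 N and contact force between blank and stop_pin above 2 N and contact force between the fingers and blank above 1 N); the arm keeps its last pose, push and grip.
It fails at once if a spare pin in the rack is moved by more than 30 mm (distance of any of dowel_mid, button_mid from where it was at the start of the episode above 0.03 m).
It fails at once if another loose thing on the bench is moved by more than 30 mm (distance of any of flat_bar, collar, oil_can, bush from where it was at the start of the episode above 0.03 m).
It also fails if it takes over 72 s, if anything falls off the work surface, if the arm or the gripper's body presses on something with over 40 N, if the wrist force passes 120 N, or if a joint passes its speed limit or range.

### The arm

A 6-joint arm with a two-finger parallel gripper is mounted at the origin on the work surface. World frame = base frame: x ahead of the robot, y to its left, z up, the work surface at z = 0. Lengths are in m, angles in rad, forces in N, time in s.
With the tool pointing down it reaches from about 0.375 to 0.9 m from the base axis. Payload 3.1 kg.
Tool frame: the origin (TCP) lies between the finger pads; the fingertips stand 25 mm ahead of it and the grasp point (between the pads) lies 6 mm ahead of it; y points along the fingers, x is the direction in which the jaws open and shut, and the axes are right-handed (so a half turn about y gives the same grasp; the last joint's range is limited). The gripper opens to 87 mm and grips with 3 to 60 N. Pads are 19 mm wide; open, the fingers measure 117 mm over their backs; the gripper's body (75 mm by 190 mm) begins 51 mm behind the grasp point.
Start: joints at [1.107, 0.527, 1.433, -0, 1.181, -0.178], TCP at [0.176, 0.6, 0.248] pointing down, gripper open.
Joint ranges: [-3.08, 3.08], [-0.75, 2.2], [0.22, 2.44], [-1.43, 4.57], [0, 2.65], [-2.85, 2.85]. Speed limits (rad/s): [2.79, 2.79, 3.14, 3.14, 3.14, 3.14].

### API

Orientations are given as a unit quaternion [x, y, z, w].
In Python, from rig import robot gives the robot as it stands.
- The arm moves only by the tool carry_out, never from a script. Its argument "moves" is a list of rows, each a list of 7 numbers: the opening, from 0 (shut) to 1 (fully open), then the shift along the tool's x, y, z in cm, then the turn, a rotation vector about the tool's x, y, z in rad. In form: [[grip, x, y, z, rx, ry, rz], ...]. A call has 1 to 20 rows; each row is the pose to reach, as a shift and turn from the pose commanded when the call began, along the tool's axes at that moment; what a row does not reach only later rows make up. A row lasts 1/10 s, in which the tool goes at most 50 mm and 8.59 degrees, less where a joint would pass 70% of its speed; a pose out of reach is approached as far as the arm can. A call with a gripper value outside its range is refused whole. The fingers move at their own pace and stop on an object; "force" is the grip in N (left out, the last holds). Time passes only in rows, so rows that repeat a pose let the fingers close. It gives the time, the measured TCP pose, the force and the opening at its end, in the units of the state.
- robot.get_obs(): the state, without advancing time (a new reading comes with each control period).
- robot.camera(name): name is "scene" or "top"; returns the picture (400x640x3 uint8, red, green, blue); there is no depth.
- robot.camera_params(name): a dict with "fx", "fy", "cx", "cy" (pixels), "extrinsics" (4x4, takes a point from camera to world coordinates). Camera axes: x right, y down, z forward; pixel columns grow to the right and rows downward; lengths in m; the calibration is good to about 2 mm. A picture is of the moment at which its call begins. camera_params takes no time and is no camera call.
- robot.hand_in(): hands the job in, once; it reports no verdict.
The state is a dict: "time": time; "q": joint angles; "joint_velocities": joint speeds; "joint_torque": joint torques, N m; "position": TCP position; "tool_rot": TCP orientation; "ft_force": force on the tool from outside, world axes, zero at the start; "moment": the same for the moment, N m; "grip_width": finger opening in m.
Only numpy, scipy, OpenCV 4.12 (cv2) and the standard library are available. Lean on these libraries where they do the work, as an engineer would, in place of code of your own. Each camera call takes 0.05 s, during which the arm holds its last target.

## Working session

There is one attempt and no reset: what is moved stays moved. The work goes in short steps, Python scripts to look and compute and a tool call to move; the robot and the scene stay as the last step left them, time stands still between calls to the robot, and variables do not carry over. Pictures are saved under pics/ and viewed, and the job is handed in when it is done.

Besides the shell and the picture viewer there is one more tool, called after "Call:" by a JSON object that holds its "api" and its "payload". carry_out: Moves the arm, as the interface text tells. Its arguments: {"type":"object","properties":{"moves":{"type":"array"},"force":{"type":"number"}},"required":["moves"]}

```bash
ls; mkdir -p pics; python3 - <<'E'
from rig import robot
import cv2
print(robot.get_obs())
for n in ("scene","top"):
    im=robot.camera(n); cv2.imwrite(f"pics/{n}0.png",im[:,:,::-1]); p=robot.camera_params(n); print(n,p)
E
```

```text
pics
{'time': 0.0, 'q': array([ 1.10750515e+00,  5.28450590e-01,  1.43387162e+00,  1.27764241e-05,
        1.18138589e+00, -1.78465448e-01]), 'joint_velocities': array([ 0.00024702, -0.00042634, -0.00172065,  0.00074636, -0.00028551,
        0.00033908]), 'joint_torque': array([ 1.22717365e-04, -4.40046358e+01, -1.76588881e+01,  6.32461673e-02,
        5.81334648e-02, -1.62320016e-04]), 'position': array([0.17526678, 0.59923417, 0.2465909 ]), 'tool_rot': array([ 0.56623623,  0.42330007, -0.42464115, -0.56557357]), 'ft_force': array([-1.15390432,  0.2144244 ,  0.34059871]), 'moment': array([-0.01376222,  0.04087595,  0.03741068]), 'grip_width': 0.08725165692240743}
scene {'fx': 498.8277680815883, 'fy': 498.8277680815883, 'cx': 326.7590789918347, 'cy': 203.27754058776895, 'extrinsics': array([[ 0.28218046,  0.69927672, -0.65680001,  1.38723695],
       [ 0.95933806, -0.2009063 ,  0.19826029, -0.19676692],
       [ 0.00668354, -0.68603843, -0.72753461,  0.91545934],
       [ 0.        ,  0.        ,  0.        ,  1.        ]])}
top {'fx': 426.2646410296133, 'fy': 426.2646410296133, 'cx': 311.163472407815, 'cy': 198.94692879926328, 'extrinsics': array([[-0.01022891, -0.99349903,  0.11338009,  0.49655193],
       [-0.99993379,  0.00956517, -0.00639655,  0.04039481],
       [ 0.00527046, -0.11343801, -0.9935311 ,  1.18015312],
       [ 0.        ,  0.        ,  0.        ,  1.        ]])}
```

View pics/scene0.png

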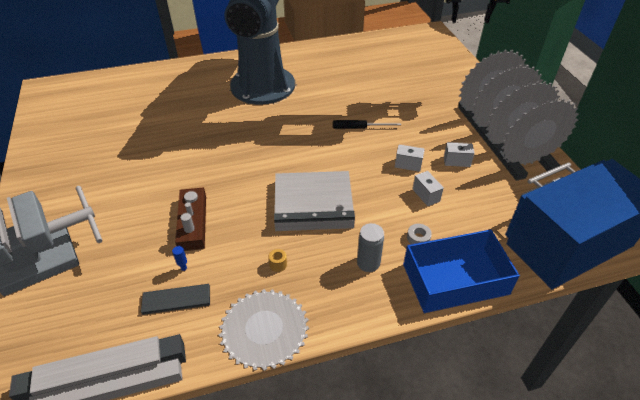

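View pics/top0.png

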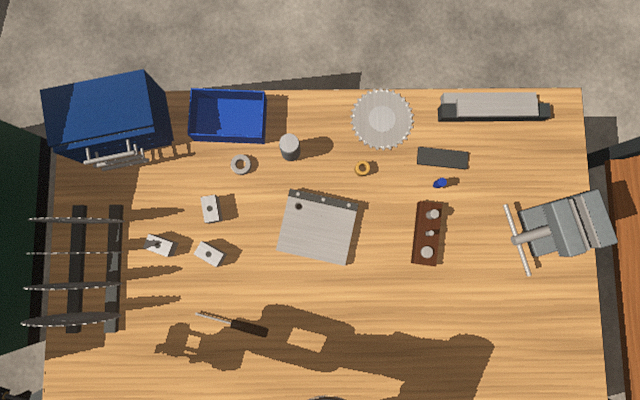

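```bash
python3 - <<'E'
import cv2,numpy as np
t=cv2.imread("pics/top0.png");s=cv2.imread("pics/scene0.png")
a=cv2.resize(t[175:275,130:260],None,fx=3,fy=3,interpolation=cv2.INTER_CUBIC)
b=cv2.resize(t[185:285,395:465],None,fx=3,fy=3,interpolation=cv2.INTER_CUBIC)
cv2.imwrite("pics/z1.png",np.hstack([a,b]))
c=cv2.resize(s[170:290,130:230],None,fx=4,fy=4,interpolation=cv2.INTER_CUBIC)
d=cv2.resize(s[130:250,385:485],None,fx=4,fy=4,interpolation=cv2.INTER_CUBIC)
cv2.imwrite("pics/z2.png",np.hstack([c,d]))
e=cv2.resize(t[180:275,270:370],None,fx=5,fy=5,interpolation=cv2.INTER_CUBIC)
cv2.imwrite("pics/z3.png",e)
E
```

```text
(no output)
```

View pics/z1.png

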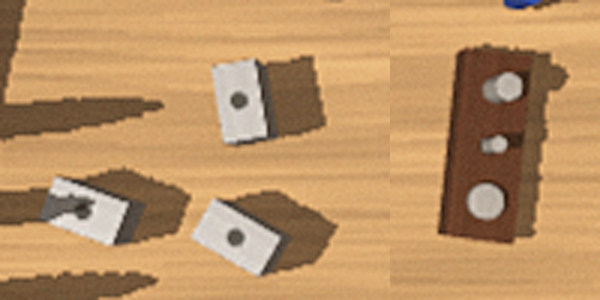

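View pics/z2.png

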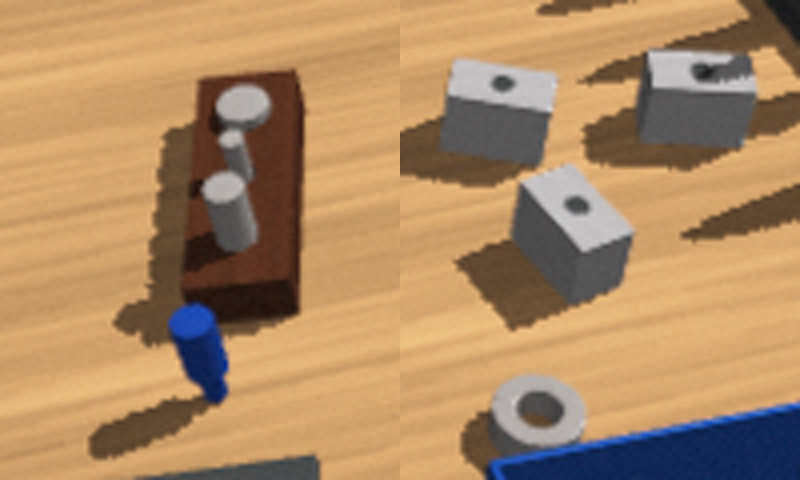

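View pics/z3.png

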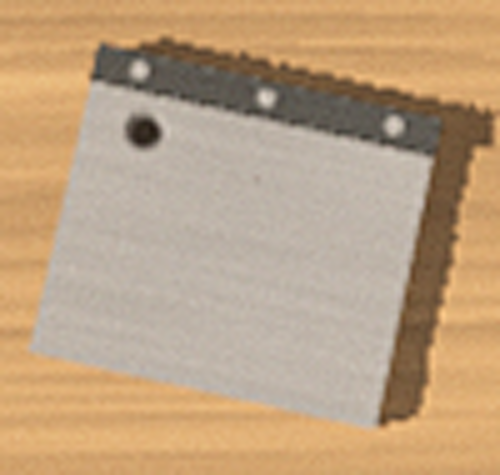

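```bash
cat > h.py <<'E'
import cv2,numpy as np
from rig import robot
P={n:robot.camera_params(n) for n in("scene","top")}
def ray(n,uv):
    p=P[n];E=p["extrinsics"];uv=np.atleast_2d(uv).astype(float)
    d=np.c_[(uv[:,0]-p["cx"])/p["fx"],(uv[:,1]-p["cy"])/p["fy"],np.ones(len(uv))]@E[:3,:3].T
    return E[:3,3],d
def plane(n,uv,z):
    o,d=ray(n,uv);return (o+d*((z-o[2])/d[:,2])[:,None])[:,:2]
def proj(n,X):
    p=P[n];E=p["extrinsics"];c=(np.atleast_2d(X)-E[:3,3])@E[:3,:3]
    return np.c_[p["fx"]*c[:,0]/c[:,2]+p["cx"],p["fy"]*c[:,1]/c[:,2]+p["cy"]]
def tri(uvt,uvs):
    A=[];b=[]
    for n,uv in(("top",uvt),("scene",uvs)):
        o,d=ray(n,uv);d=d[0]/np.linalg.norm(d[0]);M=np.eye(3)-np.outer(d,d);A.append(M);b.append(M@o)
    return np.linalg.lstsq(np.vstack(A),np.hstack(b),rcond=None)[0]
def mask(im,roi,f):
    m=np.zeros(im.shape[:2],np.uint8);x0,y0,x1,y1=roi;m[y0:y1,x0:x1]=f(im[y0:y1,x0:x1].astype(int))*255;return m
def big(m):
    c=max(cv2.findContours(m,cv2.RETR_EXTERNAL,cv2.CHAIN_APPROX_NONE)[0],key=cv2.contourArea);return c[:,0,:]
E
python3 - <<'E'
from h import *
t=cv2.imread("pics/top0.png");s=cv2.imread("pics/scene0.png")
for p in [(320,240),(300,195),(285,215),(298,207),(340,257),(228,240),(208,243),(432,214),(427,252)]: print(p,t[p[1],p[0]])
sat=lambda a:(a.max(2)-a.min(2))
lt=lambda a:(sat(a)<45)&(a.min(2)>130)
# plate light
for nm,roi,z in(("plate",(270,180,370,275),.03),("bl",(190,235,228,270),.05),("bm",(195,190,225,225),.05),("br",(140,228,178,262),.05)):
    m=mask(t,roi,lt);c=big(m);w=plane("top",c,z)*1000
    r=cv2.minAreaRect(w.astype(np.float32));print(nm,r,"mid dist",np.hypot(*r[0]))
    print(cv2.boxPoints(r).round(1).tolist())
m=mask(t,(290,200,306,216),lambda a:a.max(2)<110);M=cv2.moments(m,True);uv=(M['m10']/M['m00'],M['m01']/M['m00']);print("hole",uv,M['m00'],plane("top",uv,.03)*1000)
# bores
for nm,roi in(("bl",(203,248,215,260)),("bm",(204,203,216,215))):
    m=mask(t,roi,lambda a:a.max(2)<150);M=cv2.moments(m,True);uv=(M['m10']/M['m00'],M['m01']/M['m00']);print(nm,uv,M['m00'],plane("top",uv,.05)*1000)
E
```

```text
(320, 240) [166 179 191]
(300, 195) [73 81 86]
(285, 215) [170 181 189]
(298, 207) [32 40 49]
(340, 257) [170 182 191]
(228, 240) [120 181 228]
(208, 243) [61 71 84]
(432, 214) [168 180 191]
(427, 252) [165 178 190]
plate ((543.1997680664062, 20.652008056640625), (189.36131286621094, 149.69906616210938), 76.81524658203125) mid dist 543.5922124756471
[[448.70001220703125, -54.5], [594.5, -88.5999984741211], [637.7000122070312, 95.80000305175781], [491.8999938964844, 129.89999389648438]]
bl ((483.538330078125, 305.05487060546875), (69.02841186523438, 39.54697036743164), 59.76579284667969) mid dist 571.7235264836152
[[449.1000061035156, 285.20001220703125], [483.20001220703125, 265.29998779296875], [518.0, 324.8999938964844], [483.79998779296875, 344.79998779296875]]
bm ((603.0510864257812, 303.7501525878906), (70.48958587646484, 38.95305252075195), 9.955389022827148) mid dist 675.2294188173986
[[565.0, 316.79998779296875], [571.7000122070312, 278.5], [641.0999755859375, 290.70001220703125], [634.4000244140625, 329.0]]
br ((507.7223205566406, 439.1845397949219), (69.55709075927734, 40.13423156738281), 69.73788452148438) mid dist 671.3158830135761
[[476.8999938964844, 413.5], [514.5, 399.6000061035156], [538.5999755859375, 464.8999938964844], [500.8999938964844, 478.79998779296875]]
hole (298.2857142857143, 205.89285714285714) 28.0 [[609.19457528  68.08524929]]
bl (208.24, 253.48) 25.0 [[483.95411548 304.94649231]]
bm (209.33333333333334, 208.125) 24.0 [[603.57098947 304.09205844]]
```

```bash
python3 - <<'E'
from h import *
t=cv2.imread("pics/top0.png");s=cv2.imread("pics/scene0.png")
# top: grey pixels bright of far pin
sat=lambda a:(a.max(2)-a.min(2))
m=mask(t,(415,203,446,265),lambda a:(sat(a)<45)&(a.min(2)>140))
n,l,st,ce=cv2.connectedComponentsWithStats(m)
for i in range(1,n):print("top",st[i],ce[i],plane("top",ce[i],.078)*1000,plane("top",ce[i],.044)*1000)
m=mask(s,(176,186,210,240),lambda a:(sat(a)<45)&(a.min(2)>140))
n,l,st,ce=cv2.connectedComponentsWithStats(m)
for i in range(1,n):print("scene",st[i],ce[i],plane("scene",ce[i],.078)*1000,plane("scene",ce[i],.044)*1000)
# scene hole and fixture
m=mask(s,(330,200,350,215),lambda a:a.max(2)<110)
print("scene hole pred",proj("scene",[[.6104,.0665,.03]]),proj("top",[[.6104,.0665,.03]]))
# rack outline in top
m=mask(t,(405,195,450,275),lambda a:(a[...,2]-a[...,0]>25)&(a[...,2]<125)&(a[...,2]-a[...,1]>35))
c=big(m);r=cv2.minAreaRect((plane("top",c,.034)*1000).astype(np.float32));print("rack",r)
a=cv2.resize(s[160:240,265:365],None,fx=5,fy=5,interpolation=cv2.INTER_CUBIC)
u=proj("scene",[[.6104,.0665,.03]])[0];cv2.circle(a,tuple(int(v) for v in((u-[265,160])*5+2)),3,(0,0,255),-1)
O=np.array([552.9,18.4])/1000;X=np.array([.9737,-.228]);Y=np.array([.228,.9737])
for x,y,z in((-.085,-.095,.03),(-.085,.095,.03),(.085,-.095,.042),(.085,.095,.042),(.065,-.095,.042),(.065,.095,.042)):
    u=proj("scene",[[*(O+x*X+y*Y),z]])[0];cv2.circle(a,tuple(int(v) for v in((u-[265,160])*5+2)),3,(0,0,255),-1)
b=cv2.resize(s[180:260,160:230],None,fx=5,fy=5,interpolation=cv2.INTER_CUBIC)
cv2.imwrite("pics/z4.png",np.hstack([a,b])[:,:800])
E
```

```text
top [430 210   9   8  58] [434.03448276 213.46551724] [[ 581.31874133 -285.31464109]] [[ 583.93368808 -295.362357  ]]
top [429 231   5   4  17] [430.88235294 232.58823529] [[ 531.89461497 -275.03217327]] [[ 532.98489128 -284.76268834]]
top [421 247  12  11 100] [426.5 251.8] [[ 482.779809   -261.67936756]] [[ 482.35495698 -270.99796582]]
scene [184 192  13   8  83] [190.18072289 195.53012048] [[ 519.23497125 -268.17762075]] [[ 483.9949711  -271.07682278]]
scene [185 203   5   4  15] [187.13333333 204.2       ] [[ 545.40240141 -277.72768327]] [[ 511.22477239 -281.01460815]]
scene [181 213  10   7  54] [185.53703704 216.37037037] [[ 582.38250039 -284.84417772]] [[ 549.70622589 -288.42002507]]
scene hole pred [[338.1012345  207.96688945]] [[298.8675857  205.44457204]]
rack ((532.8737182617188, -279.034912109375), (62.55281448364258, 168.63674926757812), 81.61087036132812)
```

View pics/z4.png

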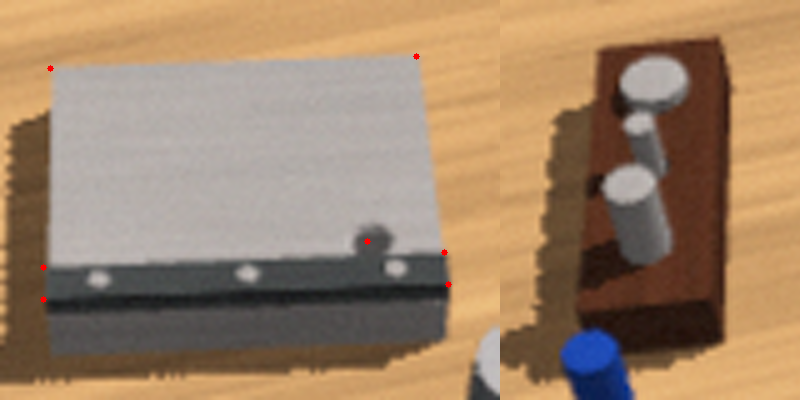

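```bash
cat > go.py <<'E'
import sys,numpy as np
from rig import robot
from scipy.spatial.transform import Rotation as Ro
# args x y z(mm, of TCP) yaw(deg of tool x)
def go(x,y,z,yaw):
    o=robot.get_obs();R=Ro.from_quat(o["tool_rot"]);c,s=np.cos(np.radians(yaw)),np.sin(np.radians(yaw))
    X=np.array([c,s,0]);Y=np.array([0,0,-1.]);T=Ro.from_matrix(np.c_[X,Y,np.cross(X,Y)])
    print("t",round(o["time"],2),"pos",(o["position"]*1000).round(1),"f",o["ft_force"].round(1),"w",round(o["grip_width"]*1000,1))
    print("shift cm",(R.inv().apply(np.array([x,y,z])/1000-o["position"])*100).round(2),"rot",(R.inv()*T).as_rotvec().round(3))
a=[float(v) for v in sys.argv[1:]];go(*a)
E
python3 go.py 581.8 -285 180 76.8
```

```text
t 0.1 pos [175.3 599.3 246.7] f [-0.2 -0.7  0. ] w 86.9
shift cm [-73.43   6.79 -63.86] rot [-0.    -0.054 -0.002]
```

Call:
{"api": "carry_out", "payload": {"moves": [[1,-30,0,-40,0,0,0],[1,-30,0,-40,0,0,0],[1,-30,0,-40,0,0,0],[1,-30,0,-40,0,0,0],[1,-30,0,-40,0,0,0],[1,-30,0,-40,0,0,0],[1,-30,0,-40,0,0,0],[1,-30,0,-40,0,0,0],[1,-30,0,-40,0,0,0],[1,-73.4,6.8,-63.9,0,-0.054,0],[1,-73.4,6.8,-63.9,0,-0.054,0],[1,-73.4,6.8,-63.9,0,-0.054,0],[1,-73.4,6.8,-63.9,0,-0.054,0],[1,-73.4,6.8,-63.9,0,-0.054,0],[1,-73.4,6.8,-63.9,0,-0.054,0],[1,-73.4,6.8,-63.9,0,-0.054,0],[1,-73.4,6.8,-63.9,0,-0.054,0],[1,-73.4,6.8,-63.9,0,-0.054,0],[1,-73.4,6.8,-63.9,0,-0.054,0],[1,-73.4,6.8,-63.9,0,-0.054,0]], "force": 30}}

```text
time: 2.1
position: [0.5826, -0.2865, 0.1787]
tool_rot: [-0.554, -0.439, 0.439, 0.555]
ft_force: [0.8, -0.2, -0.6]
grip_width: 0.087
```

```bash
python3 go.py 581.8 -285 66 76.8
```

```text
t 2.1 pos [ 582.6 -286.5  178.7] f [ 0.8 -0.2 -0.6] w 87.0
shift cm [ 0.13 11.27  0.11] rot [-0.001 -0.001  0.   ]
```

Call:
{"api": "carry_out", "payload": {"moves": [[1,0.1,3,0.1,0,0,0],[1,0.1,6,0.1,0,0,0],[1,0.1,9,0.1,0,0,0],[1,0.1,11.2,0.1,0,0,0],[1,0.1,11.2,0.1,0,0,0],[1,0.1,11.2,0.1,0,0,0]]}}

```text
time: 2.7
position: [0.5817, -0.2829, 0.0672]
tool_rot: [-0.554, -0.439, 0.439, 0.555]
ft_force: [0.1, -0.2, -0.1]
grip_width: 0.0866
```

```bash
python3 go.py 581.8 -285 66 76.8; python3 - <<'E'
from h import *
s=robot.camera("scene")[:,:,::-1];t=robot.camera("top")[:,:,::-1]
a=cv2.resize(s[130:270,130:270],(500,500));b=cv2.resize(t[170:290,380:460],(333,500))
cv2.imwrite("pics/p1.png",np.hstack([a,b[:,:300]]))
E
```

```text
t 2.7 pos [ 581.7 -282.9   67.2] f [ 0.1 -0.2 -0.1] w 86.6
shift cm [-0.21  0.12 -0.06] rot [-0.001 -0.     0.   ]
```

View pics/p1.png

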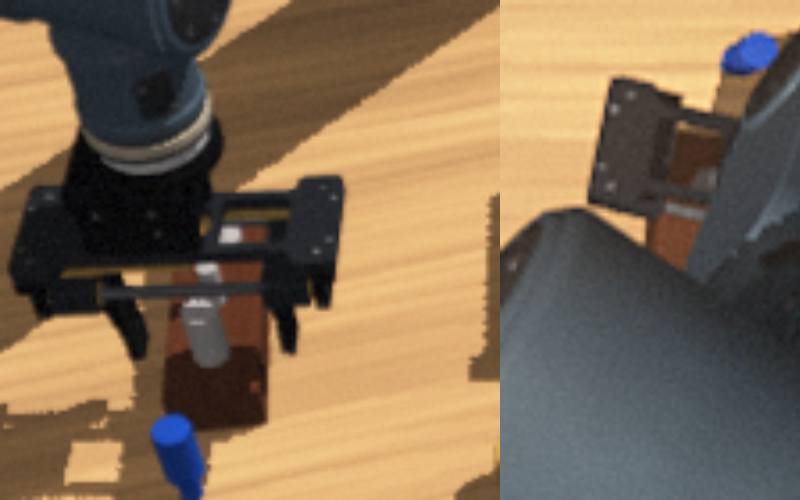

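Call:
{"api": "carry_out", "payload": {"moves": [[1,-0.2,0.1,0,0,0,0],[1,-0.2,0.1,0,0,0,0],[0,-0.2,0.1,0,0,0,0],[0,-0.2,0.1,0,0,0,0],[0,-0.2,0.1,0,0,0,0],[0,-0.2,0.1,0,0,0,0],[0,-0.2,0.1,0,0,0,0],[0,-0.2,0.1,0,0,0,0],[0,-0.2,0.1,0,0,0,0],[0,-0.2,0.1,0,0,0,0],[0,-0.2,0.1,0,0,0,0],[0,-0.2,0.1,0,0,0,0]]}}

```text
time: 4.0
position: [0.5814, -0.2851, 0.0666]
tool_rot: [0.554, 0.439, -0.439, -0.554]
ft_force: [0.2, -0.7, 0.3]
grip_width: 0.0231
```

```bash
python3 go.py 581.8 -285 66 76.8;
```

```text
t 4.0 pos [ 581.4 -285.1   66.6] f [ 0.2 -0.7  0.3] w 23.1
shift cm [ 0.02  0.06 -0.03] rot [ 0. -0. -0.]
```

Call:
{"api": "carry_out", "payload": {"moves": [[0,0,-2,0,0,0,0],[0,0,-4,0,0,0,0],[0,0,-6,0,0,0,0],[0,0,-8,0,0,0,0],[0,0,-8,0,0,0,0],[0,0,-8,0,0,0,0]]}}

```text
time: 4.6
position: [0.5811, -0.2846, 0.1462]
tool_rot: [-0.554, -0.439, 0.439, 0.554]
ft_force: [-0.1, 0.5, -2.2]
grip_width: 0.0229
```

```bash
python3 go.py 609.8 67.4 146 76.8;
```

```text
t 4.6 pos [ 581.1 -284.6  146.2] f [-0.1  0.5 -2.2] w 22.9
shift cm [3.493e+01 3.000e-02 5.260e+00] rot [-0. -0.  0.]
```

Pin held (about 1.8 N lift). Carry to the hole.

Call:
{"api": "carry_out", "payload": {"moves": [[0,4,0,0.6,0,0,0],[0,8,0,1.2,0,0,0],[0,12,0,1.8,0,0,0],[0,16,0,2.4,0,0,0],[0,20,0,3,0,0,0],[0,24,0,3.6,0,0,0],[0,28,0,4.2,0,0,0],[0,32,0,4.8,0,0,0],[0,34.9,0,5.25,0,0,0],[0,34.9,0,5.25,0,0,0],[0,34.9,0,5.25,0,0,0],[0,34.9,0,5.25,0,0,0],[0,34.9,0,5.25,0,0,0]]}}

```text
time: 5.9
position: [0.6099, 0.0656, 0.146]
tool_rot: [-0.554, -0.438, 0.439, 0.555]
ft_force: [-0.2, 0.6, -2.2]
grip_width: 0.0232
```

```bash
python3 go.py 609.8 67.4 92 76.8; python3 - <<'E'
from h import *
s=robot.camera("scene")[:,:,::-1];t=robot.camera("top")[:,:,::-1]
a=cv2.resize(s[110:250,260:400],(500,500));b=cv2.resize(t[170:290,260:340],(333,500))
cv2.imwrite("pics/p2.png",np.hstack([a,b[:,:300]]))
E
```

```text
t 5.9 pos [609.9  65.6 146. ] f [-0.2  0.6 -2.2] w 23.2
shift cm [0.18 5.4  0.05] rot [-0.001 -0.002 -0.   ]
```

View pics/p2.png

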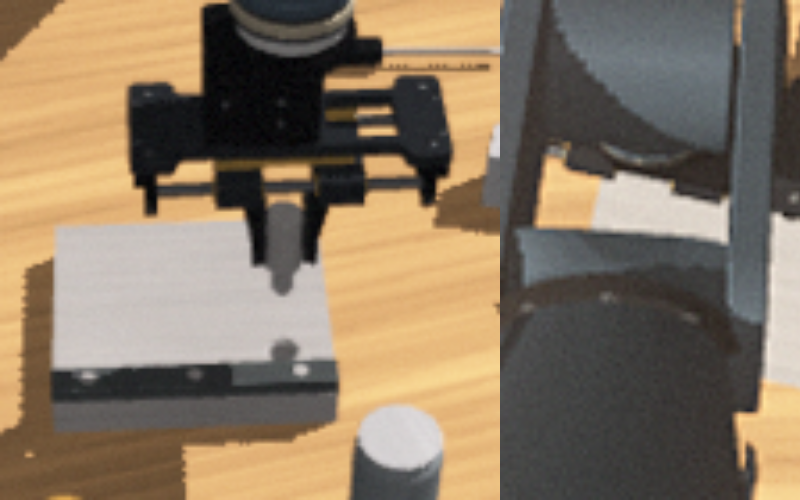

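Call:
{"api": "carry_out", "payload": {"moves": [[0,0.15,1.5,0.05,0,0,0],[0,0.15,3,0.05,0,0,0],[0,0.15,4.5,0.05,0,0,0],[0,0.15,5.2,0.05,0,0,0],[0,0.15,5.2,0.05,0,0,0],[0,0.15,5.2,0.05,0,0,0]]}}

```text
time: 6.6
position: [0.6101, 0.0684, 0.0944]
tool_rot: [-0.554, -0.439, 0.439, 0.554]
ft_force: [-0.3, 0.3, -1.5]
grip_width: 0.0231
```

```bash
python3 go.py 609.8 67.4 62.6 76.8; python3 - <<'E'
from h import *
s=robot.camera("scene")[:,:,::-1]
a=cv2.resize(s[160:230,300:380],(800,700)[:2],interpolation=cv2.INTER_CUBIC)[:600]
cv2.imwrite("pics/p3.png",a)
E
```

```text
t 6.6 pos [610.1  68.4  94.4] f [-0.3  0.3 -1.5] w 23.1
shift cm [-0.1   3.18  0.01] rot [-0. -0. -0.]
```

View pics/p3.png

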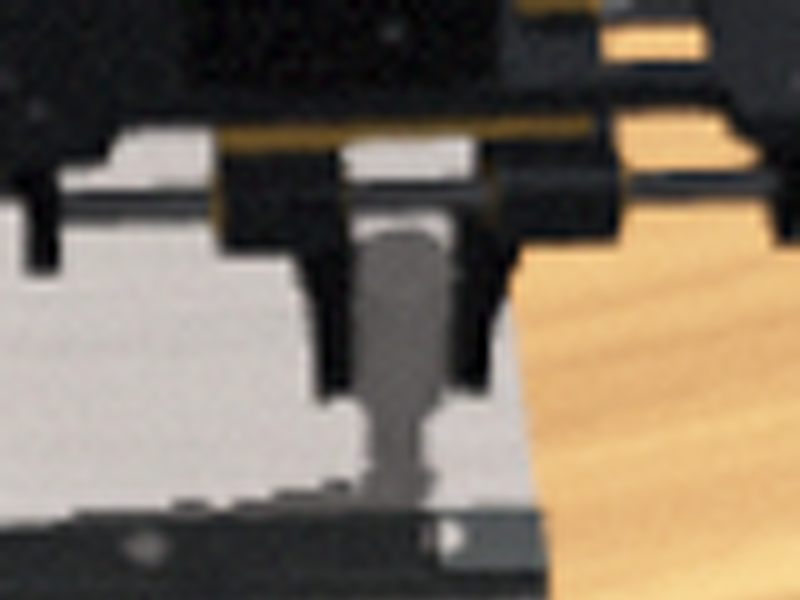

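Call:
{"api": "carry_out", "payload": {"moves": [[0,-0.05,0.4,0,0,0,0],[0,-0.05,0.8,0,0,0,0],[0,-0.05,1.2,0,0,0,0],[0,-0.05,1.2,0,0,0,0]]}}

```text
time: 7.05
position: [0.6093, 0.068, 0.0819]
tool_rot: [-0.554, -0.439, 0.439, 0.555]
ft_force: [-0.4, -0.1, -1.2]
grip_width: 0.0233
```

```bash
python3 go.py 609.8 67.4 62.6 76.8
```

```text
t 7.05 pos [609.3  68.   81.9] f [-0.4 -0.1 -1.2] w 23.3
shift cm [-0.05  1.93 -0.06] rot [-0.001 -0.    -0.   ]
```

Call:
{"api": "carry_out", "payload": {"moves": [[0,0,0.5,0,0,0,0],[0,0,1.0,0,0,0,0],[0,0,1.5,0,0,0,0],[0,0,1.8,0,0,0,0],[0,0,1.9,0,0,0,0],[0,0,1.9,0,0,0,0]]}}

```text
time: 7.65
position: [0.6098, 0.0679, 0.0633]
tool_rot: [-0.554, -0.439, 0.439, 0.554]
ft_force: [0.5, -0.2, -0.7]
grip_width: 0.0232
```

```bash
python3 go.py 609.8 67.4 62.6 76.8
```

```text
t 7.65 pos [609.8  67.9  63.3] f [ 0.5 -0.2 -0.7] w 23.2
shift cm [-0.05  0.07 -0.01] rot [-0. -0. -0.]
```

Call:
{"api": "carry_out", "payload": {"moves": [[0,0,0.1,0,0,0,0],[0,0,0.1,0,0,0,0],[0.6,0,0.1,0,0,0,0],[0.6,0,0.1,0,0,0,0],[0.6,0,0.1,0,0,0,0],[0.6,0,0.1,0,0,0,0],[0.6,0,0.1,0,0,0,0],[0.6,0,-2,0,0,0,0],[0.6,0,-5,0,0,0,0],[0.6,0,-9,0,0,0,0],[0.6,0,-12,0,0,0,0],[0.6,0,-12,0,0,0,0]]}}

```text
time: 8.85
position: [0.613, 0.0678, 0.1886]
tool_rot: [0.557, 0.442, -0.436, -0.552]
ft_force: [1.4, 0.3, 0.6]
grip_width: 0.0524
```

```bash
python3 go.py 483.6 305 180 -30.2
```

```text
t 8.85 pos [613.   67.8 188.6] f [1.4 0.3 0.6] w 52.4
shift cm [20.13  0.7  18.03] rot [0.006 1.867 0.011]
```

Call:
{"api": "carry_out", "payload": {"moves": [[1,5,0,4.5,0,0.15,0],[1,10,0,9,0,0.3,0],[1,15,0,13.5,0,0.45,0],[1,20.1,0.7,18,0,0.6,0],[1,20.1,0.7,18,0,0.75,0],[1,20.1,0.7,18,0,0.9,0],[1,20.1,0.7,18,0,1.05,0],[1,20.1,0.7,18,0,1.2,0],[1,20.1,0.7,18,0,1.35,0],[1,20.1,0.7,18,0,1.5,0],[1,20.1,0.7,18,0,1.65,0],[1,20.1,0.7,18,0,1.8,0],[1,20.1,0.7,18,0,1.867,0],[1,20.1,0.7,18,0,1.867,0],[1,20.1,0.7,18,0,1.867,0],[1,20.1,0.7,18,0,1.867,0]]}}

```text
time: 10.45
position: [0.4804, 0.3047, 0.1761]
tool_rot: [0.683, -0.184, 0.183, -0.683]
ft_force: [0.6, 0.2, 0.5]
grip_width: 0.0871
```

```bash
python3 go.py 483.6 305 80 -30.2; python3 - <<'E'
from h import *
s=robot.camera("scene")[:,:,::-1];t=robot.camera("top")[:,:,::-1]
a=cv2.resize(s[130:270,260:480],(800,509));
cv2.imwrite("pics/p4.png",a)
cv2.imwrite("pics/t4.png",t)
cv2.imwrite("pics/s4.png",s)
E
```

```text
t 10.45 pos [480.4 304.7 176.1] f [0.6 0.2 0.5] w 87.1
shift cm [0.26 9.61 0.19] rot [ 0.001  0.002 -0.   ]
```

View pics/p4.png

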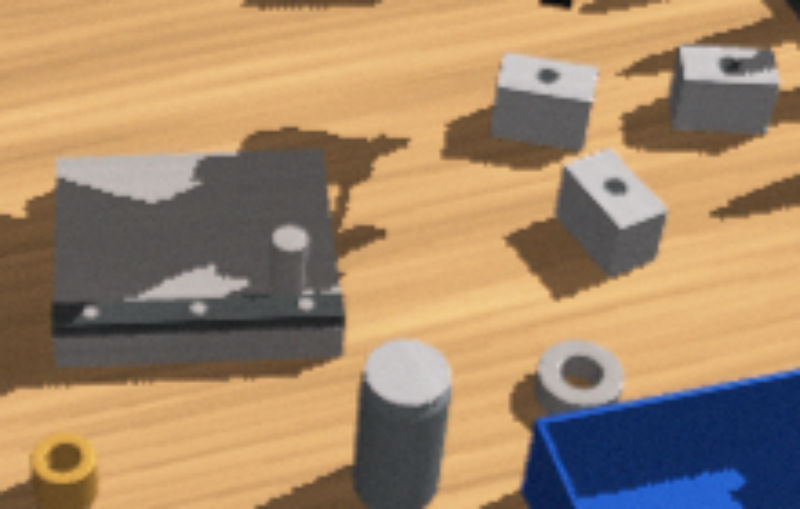

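View pics/t4.png

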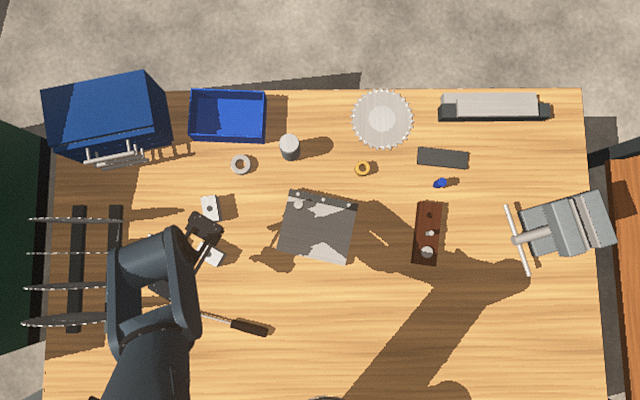

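```bash
python3 - <<'E'
from h import *
t=cv2.imread("pics/t4.png");s=cv2.imread("pics/s4.png")
sat=lambda a:(a.max(2)-a.min(2))
for n,im,roi in(("top",t,(285,195,310,215)),("scene",s,(330,188,350,202))):
    m=mask(im,roi,lambda a:(sat(a)<45)&(a.min(2)>130));k,l,st,ce=cv2.connectedComponentsWithStats(m)
    for i in range(1,k):
        if st[i][4]>15:print(n,st[i],ce[i],plane(n,ce[i],.074)*1000)
E
python3 go.py 483.6 305 47 -30.2
```

```text
top [287 196  19  13 129] [295.95348837 201.48062016] [[616.51179754  73.03229448]]
scene [335 192  10   7  57] [339.45614035 195.10526316] [[610.46403244  68.75232861]]
t 10.55 pos [480.5 304.7 176.4] f [ 0.1 -0.3 -1. ] w 87.2
shift cm [ 0.26 12.94  0.18] rot [ 0.     0.001 -0.   ]
```

Call:
{"api": "carry_out", "payload": {"moves": [[1,0.25,2,0.2,0,0,0],[1,0.25,4,0.2,0,0,0],[1,0.25,6,0.2,0,0,0],[1,0.25,7,0.2,0,0,0],[1,0.25,7,0.2,0,0,0],[1,0.25,7,0.2,0,0,0]]}}

```text
time: 11.15
position: [0.4841, 0.3054, 0.1069]
tool_rot: [-0.683, 0.184, -0.184, 0.683]
ft_force: [-0.9, -0.3, -0.1]
grip_width: 0.0869
```

```bash
python3 go.py 483.6 305 47 -30.2
```

```text
t 11.15 pos [484.1 305.4 106.9] f [-0.9 -0.3 -0.1] w 86.9
shift cm [-0.03  5.99 -0.06] rot [-0.  0.  0.]
```

Call:
{"api": "carry_out", "payload": {"moves": [[1,0,2,0,0,0,0],[1,0,4,0,0,0,0],[1,0,5.5,0,0,0,0],[1,0,6,0,0,0,0],[1,0,6,0,0,0,0],[0,0,6,0,0,0,0],[0,0,6,0,0,0,0],[0,0,6,0,0,0,0],[0,0,6,0,0,0,0],[0,0,6,0,0,0,0],[0,0,6,0,0,0,0],[0,0,6,0,0,0,0],[0,0,6,0,0,0,0]], "force": 40}}

```text
time: 12.45
position: [0.4838, 0.3052, 0.0466]
tool_rot: [0.683, -0.184, 0.184, -0.683]
ft_force: [-0.1, -0.5, 0.3]
grip_width: 0.0399
```

```bash
python3 go.py 483.6 305 47 -30.2
```

```text
t 12.45 pos [483.8 305.2  46.6] f [-0.1 -0.5  0.3] w 39.9
shift cm [-0.01 -0.04 -0.03] rot [0. 0. 0.]
```

Call:
{"api": "carry_out", "payload": {"moves": [[0,0,-2,0,0,0,0],[0,0,-5,0,0,0,0],[0,0,-8,0,0,0,0],[0,0,-10,0,0,0,0],[0,0,-10,0,0,0,0],[0,0,-10,0,0,0,0]]}}

```text
time: 13.05
position: [0.483, 0.305, 0.1458]
tool_rot: [0.683, -0.185, 0.184, -0.682]
ft_force: [0.6, 1.0, -5.5]
grip_width: 0.0398
```

```bash
python3 go.py 593.5 18.5 146 -13.2
```

```text
t 13.05 pos [483.  305.  145.8] f [ 0.6  1.  -5.5] w 39.8
shift cm [ 2.396e+01 -2.000e-02 -1.920e+01] rot [ 0.001 -0.297 -0.001]
```

Call:
{"api": "carry_out", "payload": {"moves": [[0,3,0,-2.4,0,-0.04,0],[0,6,0,-4.8,0,-0.08,0],[0,9,0,-7.2,0,-0.12,0],[0,12,0,-9.6,0,-0.16,0],[0,15,0,-12,0,-0.2,0],[0,18,0,-14.4,0,-0.24,0],[0,21,0,-16.8,0,-0.28,0],[0,24,0,-19.2,0,-0.297,0],[0,24,0,-19.2,0,-0.297,0],[0,24,0,-19.2,0,-0.297,0],[0,24,0,-19.2,0,-0.297,0],[0,24,0,-19.2,0,-0.297,0]]}}

```text
time: 14.25
position: [0.5934, 0.02, 0.1456]
tool_rot: [-0.702, 0.082, -0.08, 0.703]
ft_force: [0.3, -0.2, -4.5]
grip_width: 0.0398
```

```bash
python3 go.py 593.5 18.5 77 -13.2
```

```text
t 14.25 pos [593.4  20.  145.6] f [ 0.3 -0.2 -4.5] w 39.8
shift cm [ 0.07  6.86 -0.14] rot [-0.     0.002 -0.003]
```

Call:
{"api": "carry_out", "payload": {"moves": [[0,0,1.5,-0.1,0,0,0],[0,0,3,-0.1,0,0,0],[0,0,4.5,-0.1,0,0,0],[0,0,6,-0.1,0,0,0],[0,0,6.5,-0.1,0,0,0],[0,0,6.5,-0.1,0,0,0],[0,0,6.5,-0.1,0,0,0]]}}

```text
time: 14.95
position: [0.5948, 0.0178, 0.0819]
tool_rot: [0.702, -0.081, 0.081, -0.702]
ft_force: [0.6, 0.5, -4.2]
grip_width: 0.0397
```

```bash
python3 go.py 593.5 18.5 77 -13.2;  python3 - <<'E'
from h import *
s=robot.camera("scene")[:,:,::-1]
cv2.imwrite("pics/p5.png",cv2.resize(s[130:250,260:400],(700,600),interpolation=cv2.INTER_CUBIC))
E
```

```text
t 14.95 pos [594.8  17.8  81.9] f [ 0.6  0.5 -4.2] w 39.7
shift cm [-0.14  0.49  0.03] rot [-0.     0.001  0.001]
```

View pics/p5.png

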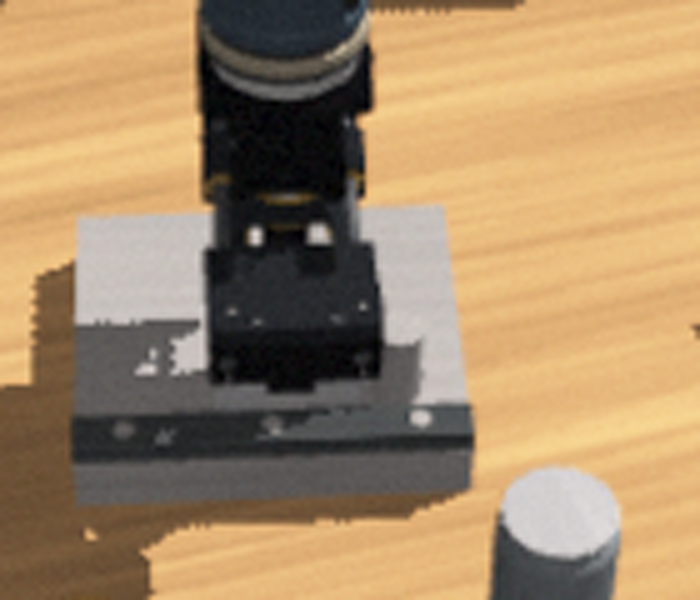

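```bash
 python3 - <<'E'
from h import *
s=robot.camera("scene")[:,:,::-1];t=robot.camera("top")[:,:,::-1]
a=s[180:220,300:360].astype(float);a=np.clip((a-20)*1.2,0,255).astype(np.uint8)
b=t[180:220,270:330]
cv2.imwrite("pics/p6.png",np.vstack([cv2.resize(a,(450,300),interpolation=cv2.INTER_CUBIC),cv2.resize(b,(450,300),interpolation=cv2.INTER_CUBIC)]))
E
```

```text
(no output)
```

View pics/p6.png

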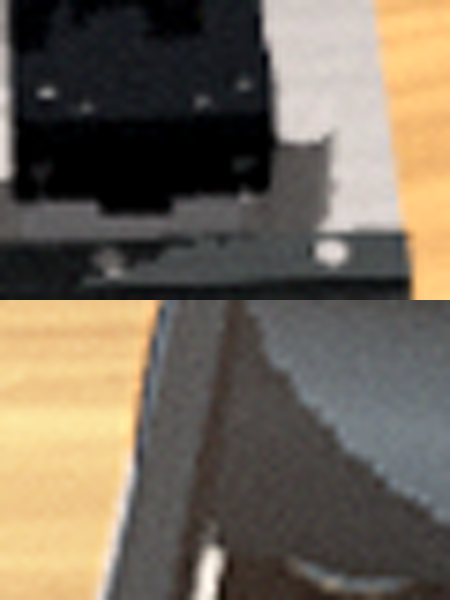

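Call:
{"api": "carry_out", "payload": {"moves": [[0,-0.1,0.3,0,0,0,0],[0,-0.1,0.5,0,0,0,0],[0,-0.1,0.5,0,0,0,0],[0,-0.1,0.5,0,0,0,0]]}}

```text
time: 15.5
position: [0.5935, 0.0178, 0.0766]
tool_rot: [0.702, -0.081, 0.081, -0.702]
ft_force: [-0.1, -0.0, -2.6]
grip_width: 0.0395
```

```bash
python3 go.py 599.5 22.2 76 -13.2; python3 go.py 599.5 22.2 76 -13.2 
```

```text
t 15.5 pos [593.5  17.8  76.6] f [-0.1 -0.  -2.6] w 39.5
shift cm [0.48 0.06 0.57] rot [0. 0. 0.]
t 15.5 pos [593.5  17.8  76.6] f [-0.1 -0.  -2.6] w 39.5
shift cm [0.48 0.06 0.57] rot [0. 0. 0.]
```

Call:
{"api": "carry_out", "payload": {"moves": [[0,0,0.07,0,0,0,0],[0,0,0.07,0,0,0,0],[0.55,0,0.07,0,0,0,0],[0.55,0,0.07,0,0,0,0],[0.55,0,0.07,0,0,0,0],[0,0,0.07,0,0,0,0],[0,0,0.07,0,0,0,0],[0,0,0.07,0,0,0,0],[0,0,0.07,0,0,0,0],[0,0,0.07,0,0,0,0]]}}

```text
time: 16.5
position: [0.5935, 0.0178, 0.0758]
tool_rot: [0.702, -0.081, 0.081, -0.702]
ft_force: [0.1, 0.1, -1.8]
grip_width: 0.0393
```

```bash
python3 go.py 599.5 22.2 76 -13.2
```

```text
t 16.5 pos [593.5  17.8  75.8] f [ 0.1  0.1 -1.8] w 39.3
shift cm [ 0.48 -0.02  0.56] rot [0. 0. 0.]
```

Call:
{"api": "carry_out", "payload": {"moves": [[0,0.1,0,0.1,0,0,0],[0,0.2,0,0.2,0,0,0],[0,0.3,0,0.3,0,0,0],[0,0.35,0,0.35,0,0,0],[0,0.35,0,0.35,0,0,0]], "force": 50}}

```text
time: 17.0
position: [0.5971, 0.0206, 0.0758]
tool_rot: [0.702, -0.082, 0.081, -0.702]
ft_force: [-4.4, -1.5, 1.9]
grip_width: 0.0397
```

```bash
python3 go.py 599.5 22.2 76 -13.2
```

```text
t 17.0 pos [597.1  20.6  75.8] f [-4.4 -1.5  1.9] w 39.7
shift cm [ 0.2  -0.02  0.21] rot [ 0.     0.    -0.001]
```

Call:
{"api": "carry_out", "payload": {"moves": [[0,0.05,0,0.1,0,0,0],[0,0.05,0,0.15,0,0,0],[0,0.05,0,0.2,0,0,0],[0,0.05,0,0.2,0,0,0]]}}

```text
time: 17.4
position: [0.5991, 0.0224, 0.0758]
tool_rot: [-0.702, 0.081, -0.081, 0.702]
ft_force: [-1.7, -1.8, -0.2]
grip_width: 0.0394
```

```bash
python3 go.py 599.5 22.2 76 -13.2
```

```text
t 17.4 pos [599.1  22.4  75.8] f [-1.7 -1.8 -0.2] w 39.4
shift cm [ 0.04 -0.02 -0.01] rot [-0.     0.001  0.001]
```

Call:
{"api": "carry_out", "payload": {"moves": [[0,0.05,0,0.05,0,0,0],[0,0.1,0,0.1,0,0,0],[0,0.15,0,0.15,0,0,0],[0,0.15,0,0.15,0,0,0]]}}

```text
time: 17.8
position: [0.5999, 0.023, 0.0758]
tool_rot: [0.703, -0.081, 0.08, -0.702]
ft_force: [-3.7, -5.2, 1.7]
grip_width: 0.0395
```

```bash
python3 go.py 599.5 22.2 76 -13.2
```

```text
t 17.8 pos [599.9  23.   75.8] f [-3.7 -5.2  1.7] w 39.5
shift cm [-0.02 -0.02 -0.08] rot [ 0.001  0.001 -0.001]
```

Call:
{"api": "carry_out", "payload": {"moves": [[0,0.1,0,0.05,0,0,0],[0,0.2,0,0.1,0,0,0],[0,0.2,0,0.1,0,0,0],[0,0.2,0,0.1,0,0,0]]}}

```text
time: 18.2
position: [0.6002, 0.023, 0.0759]
tool_rot: [0.703, -0.083, 0.079, -0.702]
ft_force: [-7.3, -6.7, 3.8]
grip_width: 0.0397
```

```bash
python3 go.py 599.5 22.2 76 -13.2
```

```text
t 18.2 pos [600.2  23.   75.9] f [-7.3 -6.7  3.8] w 39.7
shift cm [-0.05 -0.01 -0.09] rot [ 0.003  0.001 -0.005]
```

Call:
{"api": "carry_out", "payload": {"moves": [[0,0.1,0,0.07,0,0,0],[0,0.2,0,0.14,0,0,0],[0,0.3,0,0.2,0,0,0],[0,0.3,0,0.2,0,0,0],[0,0.3,0,0.2,0,0,0],[0,0.3,0,0.2,0,0,0]]}}

```text
time: 18.8
position: [0.6006, 0.0231, 0.076]
tool_rot: [0.704, -0.085, 0.076, -0.701]
ft_force: [-12.8, -10.6, 9.8]
grip_width: 0.0394
```

```bash
python3 go.py 599.5 22.2 76 -13.2;  python3 - <<'E'
from h import *
for n,r in(("scene",(130,250,260,400)),("top",(150,270,250,390))):
    s=robot.camera(n)[:,:,::-1]
    cv2.imwrite(f"pics/p7{n}.png",cv2.resize(s[r[0]:r[1],r[2]:r[3]],(700,600),interpolation=cv2.INTER_CUBIC))
for i in range(3):
    robot.camera("top");o=robot.get_obs();print(o["ft_force"].round(1),o["moment"].round(2),(o["position"]*1000).round(1))
E
```

```text
t 18.8 pos [600.6  23.1  76. ] f [-12.8 -10.6   9.8] w 39.4
shift cm [-0.08 -0.   -0.12] rot [ 0.006  0.002 -0.012]
[-12.5 -11.3  10.3] [-1.91  2.25 -0.11] [600.5  23.1  76. ]
[-12.8 -11.   10.1] [-1.92  2.27 -0.05] [600.6  23.1  76. ]
[-12.1 -11.6  10.5] [-1.94  2.25 -0.04] [600.6  23.1  76. ]
```

View pics/p7scene.png

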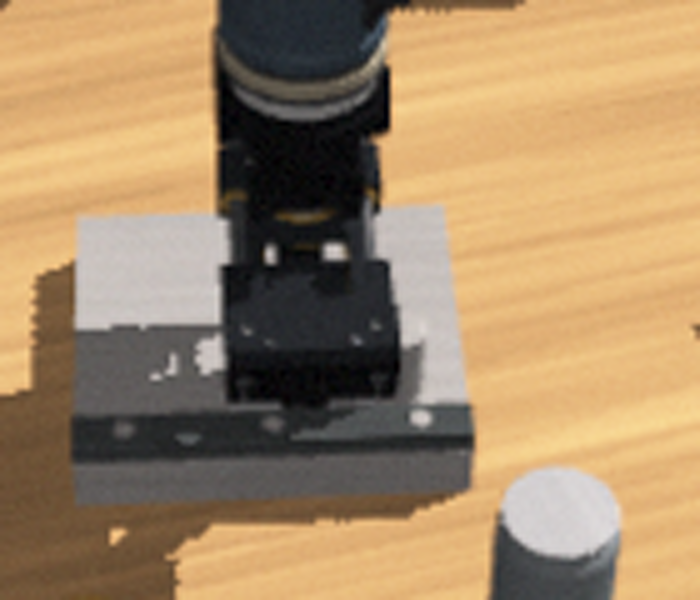

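View pics/p7top.png

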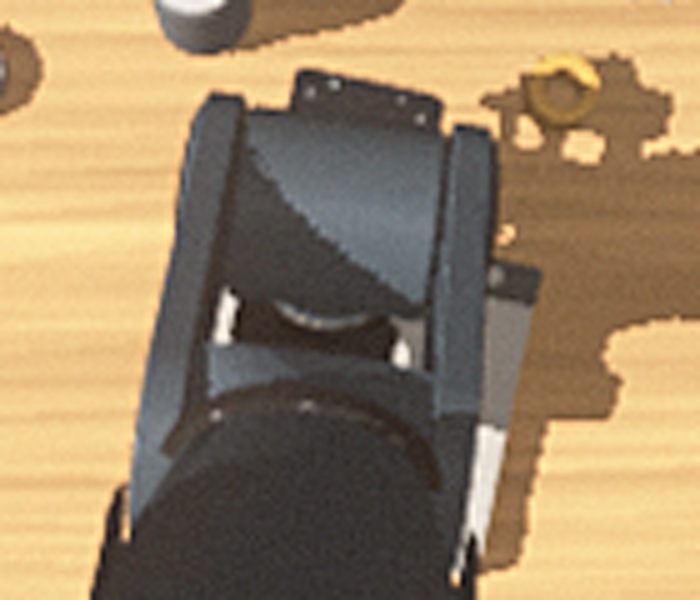

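Call:
{"api": "carry_out", "payload": {"moves": [[0,0,-0.1,-0.3,0,0,0],[0,0,-0.1,-0.5,0,0,0],[0,0,-0.1,-0.5,0,0,0],[0,0,-0.1,-0.5,0,0,0]]}}

```text
time: 19.45
position: [0.6005, 0.0227, 0.076]
tool_rot: [-0.701, 0.085, -0.078, 0.703]
ft_force: [-7.9, 2.6, 3.4]
grip_width: 0.0397
```

```bash
cat >> go.py <<'E'
o=robot.get_obs();f=o["ft_force"];p=o["position"]*1000-[599.5,22.2,76];c,s=.9737,-.228
print("fixture f",round(f[0]*c+f[1]*s,1),round(-f[0]*s+f[1]*c,1),round(f[2],1),"pos",round(p[0]*c+p[1]*s,2),round(-p[0]*s+p[1]*c,2))
E
python3 go.py 599.5 22.2 76 -13.2
```

```text
t 19.45 pos [600.5  22.7  76. ] f [-7.9  2.6  3.4] w 39.7
shift cm [-0.09 -0.   -0.07] rot [-0.002 -0.001 -0.01 ]
fixture f -8.3 0.8 3.4 pos 0.86 0.67
```

Call:
{"api": "carry_out", "payload": {"moves": [[0,-0.4,0,0.1,0,0,0],[0,-0.6,0,0.1,0,0,0],[0,-0.6,0,0.3,0,0,0],[0,-0.6,0,0.4,0,0,0],[0,-0.6,0,0.4,0,0,0],[0,-0.6,0,0.4,0,0,0]]}}

```text
time: 20.05
position: [0.5999, 0.0237, 0.0767]
tool_rot: [0.704, -0.081, 0.081, -0.701]
ft_force: [-3.3, -7.4, -3.3]
grip_width: 0.0395
```

```bash
python3 go.py 599.5 22.2 76 -13.2
```

```text
t 20.05 pos [599.9  23.7  76.7] f [-3.3 -7.4 -3.3] w 39.5
shift cm [-0.    0.07 -0.16] rot [ 0.003  0.002 -0.   ]
fixture f -1.6 -8.0 -3.3 pos 0.01 1.56
```

Call:
{"api": "carry_out", "payload": {"moves": [[0,0,0.08,0.05,0,0,0],[0,0.2,0.08,0.1,0,0,0],[0,0.4,0.08,0.15,0,0,0],[0,0.6,0.08,0.15,0,0,0],[0,0.6,0.08,0.15,0,0,0],[0,0.6,0.08,0.15,0,0,0],[0,0.6,0.08,0.15,0,0,0]]}}

```text
time: 20.75
position: [0.6007, 0.0235, 0.0763]
tool_rot: [0.704, -0.085, 0.076, -0.701]
ft_force: [-12.3, -11.4, 7.9]
grip_width: 0.0397
```

```bash
python3 go.py 599.5 22.2 76 -13.2;  python3 - <<'E'
from h import *
s=robot.camera("scene")[:,:,::-1];t=robot.camera("top")[:,:,::-1]
cv2.imwrite("pics/p8.png",cv2.resize(s[170:220,290:360],(784,560),interpolation=cv2.INTER_CUBIC))
cv2.imwrite("pics/t8.png",t)
E
```

```text
t 20.75 pos [600.7  23.5  76.3] f [-12.3 -11.4   7.9] w 39.7
shift cm [-0.09  0.03 -0.16] rot [ 0.006  0.002 -0.012]
fixture f -9.4 -13.9 7.9 pos 0.88 1.58
```

View pics/p8.png

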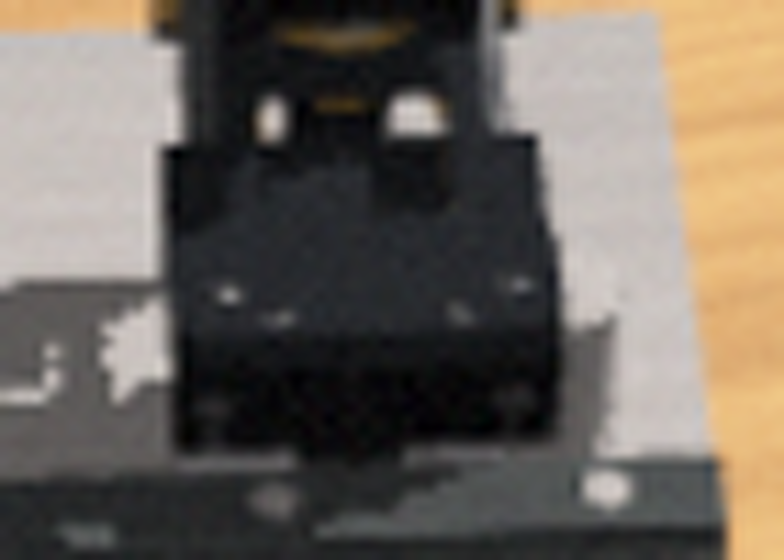

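View pics/t8.png

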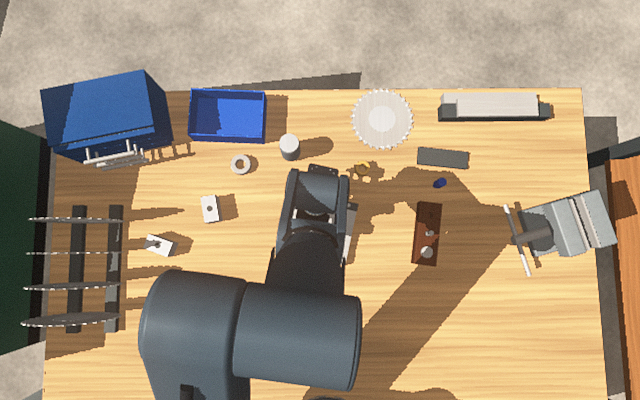

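Call:
{"api": "carry_out", "payload": {"moves": [[0,0.1,0,0,0,0,0],[0,0.2,0,0,0,0,0],[0,0.2,0,0,0,0,0],[0,0.2,0,0,0,0,0],[0,0.2,0,0,0,0,0]]}}

```text
time: 21.35
position: [0.6009, 0.0235, 0.0763]
tool_rot: [0.704, -0.086, 0.075, -0.701]
ft_force: [-15.5, -9.1, 11.1]
grip_width: 0.0397
```

```bash
python3 go.py 599.5 22.2 76 -13.2
```

```text
t 21.35 pos [600.9  23.5  76.3] f [-15.5  -9.1  11.1] w 39.7
shift cm [-0.1   0.03 -0.16] rot [ 0.006  0.002 -0.016]
fixture f -13.0 -12.4 11.1 pos 1.03 1.56
```

```bash
python3 -c "
from rig import robot
print(robot.hand_in())"
```

```text
the job is handed in; nothing more can be done
None
```

The stop pin is in the fixture hole and released, and the blank nearest the base is held in the corner, pressed on both fence and pin. I handed the job in at 21.4 s; the hand-in reported no verdict.

- **Pin:** It went into the hole with almost no side force. A scene-camera check after release put the head about 1–1.5 mm from the estimated hole centre, at the height of a pin that is home. My top-camera check of the pin failed, because the head merged with the plate in the mask.
- **Blank:** The grip read 39.7 mm on its 40 mm width. The last wrist reading was about 13 N towards the fence, 12 N towards the pin and 11 N down onto the plate. I eased off each push in turn. The other stop still held about 8 N on its own, so both contacts are real.
- **Deviations:** The gripper tilted about 1° under the push, within the 3.4° allowed. The blank stopped 1.0 mm (across the fence) and 1.6 mm (along it) from where I had calculated its nested place. That is inside the limits and about what the calibration allows.
- **Not seen directly:** The gripper and arm hid the blank and part of the pin in the final pictures, so seating rests mainly on force and position readings.
- **Other things on the bench:** From looking at the pictures, I saw no sign that anything else moved. I did not measure them again, and the arm or its shadow hid part of the rack in the last top view.

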